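# Steady the bag sealer on its levelling foot

### The job

The tape bag sealer is unsteady because its levelling foot, the one with the black knob at the near left corner as the robot sees it, is screwed up off the steel worktop. Turn the knob clockwise until the foot's rubber pad just touches and bears lightly on the worktop, without jacking the sealer up; let go of the knob, then swing the lock lever below it clockwise until it is fully tight. Do it gently: do not jam the foot down, do not shove or tip the sealer, and leave the things around it alone.

Things in the scene. Friction and masses are not known exactly. Their poses are not given: they have to be found in the camera images.
- foot_screw: Fluted round black hand knob of the levelling foot, 43 mm across, 28 mm tall, on an upright steel stud with a 60 mm rubber pad at its lower end. Origin: the knob's centre, on the screw axis. Right-hand thread, 6 mm a turn, clockwise is down; drags 0.05 N m. How high the pad hangs (1 to 4.2 mm) is not measured. Once down, it rubs (over 0.01 N m more per N of load) and squashes about 0.12 mm per N.
- sealer: Blue tape bag sealer (sealing head 190 mm tall) at the right side of its 300 x 220 mm pack-rest plate, whose top is 24 mm over the worktop. Origin: on the worktop under the plate's middle; x along the sealer away from the robot, y left, z up. It stands loose, 3.5 to 5 kg, on three plain rubber feet; the levelling foot is the fourth corner at x -115, y +85 mm.
- lock_lever (a joint): Steel lock-nut lever lying on the plate around the levelling stud, under the knob. Angle in rad: 0 points along the sealer's +y, growing clockwise from above; starts slack at 0 to 0.3 and is tight against its stop at 1.4. It drags (about 0.25 N m) and stays where it is left.
- lever_end (a point): Near the end of the lever's black round grip, on its centre line, 95 mm out from the screw axis and about 61 mm over the worktop. The lever is 9 mm thick and low (40 mm over the worktop) as far as 66 mm out, then the 13 mm thick grip rises to its rounded end 100 mm out, top at 72 mm.
- cake_carton: Bystander: open cardboard tray 300 x 210 x 85 mm with a cake. Origin under its middle.
- knife: Bystander: kitchen knife lying flat, 310 mm long. Origin near its middle, on the worktop.
- flask: Bystander: black drinking flask, 76 mm across, 190 mm tall. Origin under its middle.
- tape_roll: Bystander: spare ring of tape lying flat, 100 mm across, 12 mm high. Origin under its middle.

How it is judged:
By the outcome, as a careful person would: the job done as asked, in the order asked, and still so for the second after the job is handed in, with the robot touching nothing.
It also fails if it takes over 72 s, if anything falls off the work surface, if the arm or the gripper's body presses on something with over 40 N, if the wrist force passes 120 N, or if a joint passes its speed limit or range.

### The arm

A 6-joint arm with a two-finger parallel gripper is mounted at the origin on the work surface. World frame = base frame: x ahead of the robot, y to its left, z up, the work surface at z = 0. Lengths are in m, angles in rad, forces in N, time in s.
With the tool pointing down it reaches from about 0.275 to 0.975 m from the base axis. Payload 8.4 kg.
Tool frame: the origin (TCP) lies at the very end of the fingers, on their centre line; the grasp point (between the pads) lies 19 mm behind it; z points along the fingers, y is the direction in which the jaws open and shut (so a half turn about z gives the same grasp; the last joint's range is limited). The gripper opens to 92 mm and grips with 3 to 60 N. Pads are 20 mm wide; open, the fingers measure 128 mm over their backs; the gripper's body (75 mm by 189 mm) begins 69 mm behind the grasp point.
Start: joints at [1.151, 0.353, 1.633, -0, 1.155, -0.002], TCP at [0.254, 0.571, 0.215] pointing down, gripper open.
Joint ranges: [-2.63, 2.63], [-0.92, 2.1], [0.06, 2.66], [-1.3, 4.44], [0, 2.69], [-3.02, 3.02]. Speed limits (rad/s): [2.22, 2.22, 2.79, 3.14, 3.14, 3.14].

### API

Orientations are given as a unit quaternion [w, x, y, z].
In Python, from plant import arm gives the robot as it stands. The module is installed in compiled form; this text tells all that it offers.
- The arm moves only by the shell command python3 -m handwheel 'ROWS'. ROWS is JSON, a list that holds one entry, the list of rows, each a list of 7 numbers: the turn, a rotation vector about the tool's x, y, z in degrees, then the shift along the tool's x, y, z in mm, then the finger opening in mm, from 0 to 91.9. A call has 1 to 8 rows; each row shifts and turns the pose as measured when the row begins, along the tool's axes as they then stand; what a row does not reach is not made up. A row lasts 1/8 s, in which the tool goes at most 62.5 mm and 10.7 degrees, less where a joint would pass 70% of its speed; a pose out of reach is approached as far as the arm can. A call is refused whole if a number of a shift passes 62.5 or a number of a turn 10.7, either way. A call with a gripper value outside its range is refused whole. The fingers move at their own pace and stop on an object; the grip force is fixed at half the most. Time passes only in rows, so rows that do not move let the fingers close. It gives the time, the measured TCP pose, the force and the opening at its end, in the units of the state.
- arm.state(): the state, without advancing time (a new reading comes with each control period).
- arm.camera(name): name is "scene" or "top" or "wrist"; returns a dict with "image" (400x640x3 uint8, red, green, blue), "fx", "fy", "cx", "cy" (pixels), "rvec" (rotation vector, rad) and "tvec" (3), from world to camera coordinates, as OpenCV has them. Camera axes: x right, y down, z forward; pixel columns grow to the right and rows downward; lengths in m; the calibration is good to about 2 mm. A picture is of the moment at which its call begins. There is no depth.
- arm.job_done(): hands the job in, once; it reports no verdict.
The state is a dict: "clock": time; "joint_positions": joint angles; "joint_vel": joint speeds; "joint_efforts": joint torques, N m; "position": TCP position; "tool_rot": TCP orientation; "contact_force": force on the tool from outside, world axes, zero at the start; "torque": the same for the moment, N m; "width": opening from 0.0 (shut) to 1.0 (fully open).
Only numpy, scipy, OpenCV 4.12 (cv2) and the standard library are available. Lean on these libraries where they do the work, as an engineer would, in place of code of your own. Each camera call takes 0.05 s, during which the arm holds its last target.

## Working session

There is one attempt and no reset: what is moved stays moved. The work goes in short steps, Python scripts to look and compute and a shell command to move; the robot and the scene stay as the last step left them, time stands still between calls to the robot, and variables do not carry over. Pictures are saved under pics/ and viewed, and the job is handed in when it is done.

```bash
mkdir -p pics; python3 - <<'E'
from plant import arm
import cv2
s=arm.state();print(s)
for n in("scene","top","wrist"):
    c=arm.camera(n);print(n,c['fx'],c['fy'],c['cx'],c['cy'],c['rvec'],c['tvec'])
    cv2.imwrite(f'pics/{n}0.png',c['image'][:,:,::-1])
E
```

```text
{'clock': 0.0, 'joint_positions': array([ 1.15057437e+00,  3.53610831e-01,  1.63415502e+00, -2.49536886e-05,
        1.15521880e+00, -2.37025973e-03]), 'joint_vel': array([-0.00074306, -0.00028546, -0.00058059,  0.00014645,  0.0005315 ,
       -0.0001895 ]), 'joint_efforts': array([-6.57419187e-04, -5.93854022e+01, -3.34199917e+01,  6.95652631e-02,
        2.36935116e-02, -1.53577244e-04]), 'position': array([0.25340371, 0.57075989, 0.21387808]), 'tool_rot': array([-1.34812388e-04,  2.07404241e-01,  9.78255077e-01, -6.82912794e-04]), 'contact_force': array([0.6640779 , 0.24572876, 0.64012895]), 'torque': array([-0.01105025,  0.02499748, -0.00336807]), 'width': 1.000750973399304}
scene 515.1794029699337 515.1794029699337 320.58522650131914 199.81651837386246 [ 2.29490313  0.78858899 -0.30308835] [-0.4109919  -0.21473373  1.64887884]
top 450.54682148207144 450.54682148207144 321.95325144700263 196.73315245348832 [ 2.13179088 -2.11712272  0.20719259] [-0.01839563  0.53625347  1.26310717]
wrist 357.5824229885358 357.5824229885358 322.782245622144 198.88603872714114 [-2.43188639 -1.58235632 -0.21773562] [-0.6254047  -0.03148311  0.39079366]
```

View pics/scene0.png

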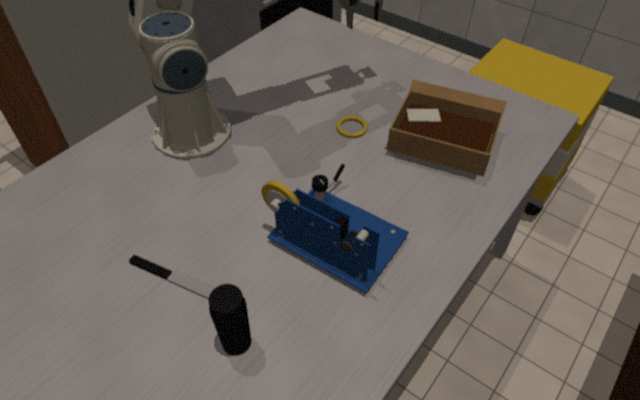

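View pics/top0.png

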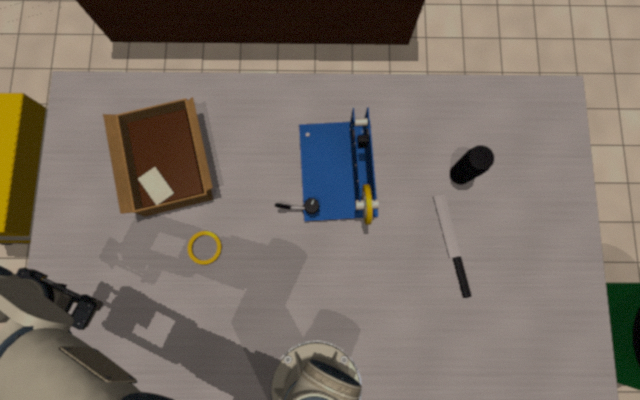

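View pics/wrist0.png

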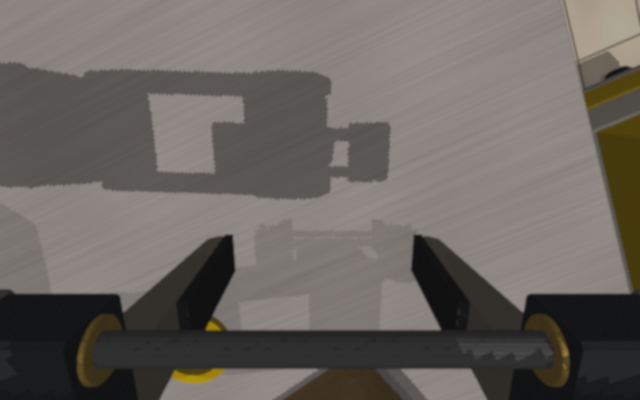

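```bash
python3 - <<'E'
import cv2
a=cv2.imread('pics/top0.png')[100:230,260:390];b=cv2.imread('pics/scene0.png')[155:290,255:415]
cv2.imwrite('pics/topc.png',cv2.resize(a,None,fx=4.6,fy=4.6,interpolation=2))
cv2.imwrite('pics/scenec.png',cv2.resize(b,None,fx=4.4,fy=4.4,interpolation=2))
E
```

```text
(no output)
```

View pics/topc.png

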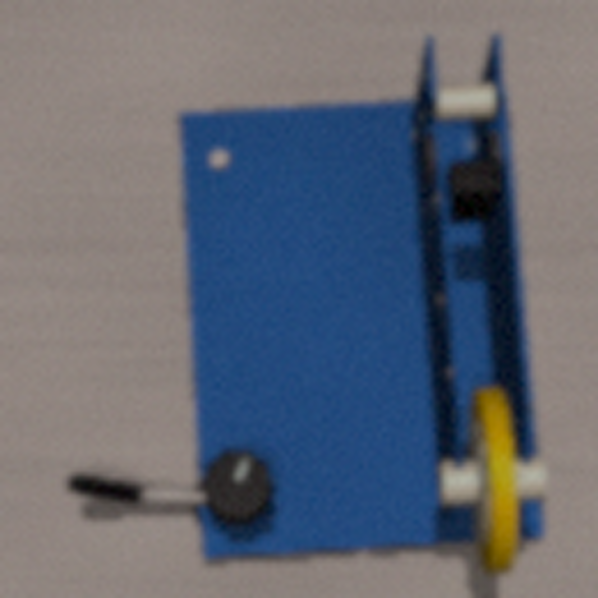

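View pics/scenec.png

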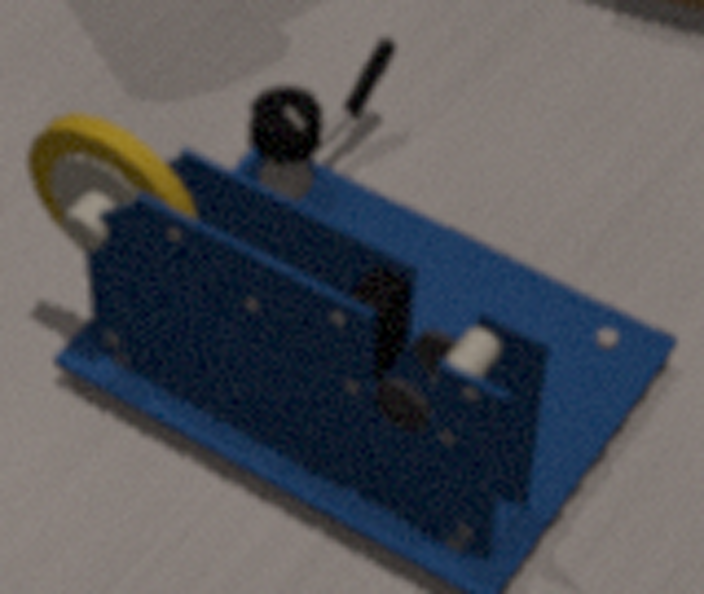

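```bash
cat > h.py <<'E'
import numpy as np, cv2
from scipy.spatial.transform import Rotation as R
from plant import arm
C={'scene':dict(f=515.1794,cx=320.5852,cy=199.8165,r=[2.29490313,0.78858899,-0.30308835],t=[-0.4109919,-0.21473373,1.64887884]),
'top':dict(f=450.5468,cx=321.953,cy=196.733,r=[2.13179088,-2.11712272,0.20719259],t=[-0.01839563,0.53625347,1.26310717])}
def mk(c): return dict(f=c['fx'],cx=c['cx'],cy=c['cy'],r=np.array(c['rvec']),t=np.array(c['tvec']))
def ray(c,p):
    Rm=cv2.Rodrigues(np.array(c['r']))[0];o=-Rm.T@np.array(c['t'])
    d=Rm.T@np.array([(p[0]-c['cx'])/c['f'],(p[1]-c['cy'])/c['f'],1]);return o,d/np.linalg.norm(d)
def onz(c,p,z):
    o,d=ray(c,p);return o+d*(z-o[2])/d[2]
def tri(l):
    A=np.zeros((3,3));b=np.zeros(3)
    for c,p in l:
        o,d=ray(c,p);M=np.eye(3)-np.outer(d,d);A+=M;b+=M@o
    return np.linalg.solve(A,b)
def proj(c,X):
    Rm=cv2.Rodrigues(np.array(c['r']))[0];q=Rm@np.array(X)+np.array(c['t']);return q[:2]/q[2]*c['f']+[c['cx'],c['cy']]
E
python3 - <<'E'
from h import *
T,S=C['top'],C['scene']
tp=lambda x,y:(x/4.6+260-.4,y/4.6+100-.4)
sp=lambda x,y:(x/4.4+255-.4,y/4.4+155-.4)
print('knob',tri([(T,tp(239,487)),(S,sp(286,126))]))
print('tip',tri([(T,tp(72,483)),(S,sp(388,44))]))
print('tip z66',onz(T,tp(72,483),.066))
print('bolt',tri([(T,tp(218,158)),(S,sp(607,337))]))
for p in[(182,114),(205,557),(543,540)]: print('plate',onz(T,tp(*p),.024))
for z in (.07,.08,.09,.1):
  print(z,onz(T,tp(239,487),z),onz(S,sp(286,126),z))
E
```

```text
knob [0.50583261 0.01484777 0.07690477]
tip [0.50841045 0.11851902 0.06974235]
tip z66 [0.50948404 0.11931494 0.066     ]
bolt [0.73440943 0.0315978  0.0293159 ]
plate [0.76722328 0.05659818 0.024     ]
plate [0.46926885 0.03714158 0.024     ]
plate [ 0.48182386 -0.17972262  0.024     ]
0.07 [0.5070325  0.01499328 0.07      ] [0.50170058 0.02010168 0.07      ]
0.08 [0.50531905 0.01480689 0.08      ] [0.50766402 0.0124649  0.08      ]
0.09 [0.5036056  0.01462051 0.09      ] [0.51362746 0.00482812 0.09      ]
0.1 [0.50189215 0.01443412 0.1       ] [ 0.51959089 -0.00280867  0.1       ]
```

```bash
python3 -m handwheel '[[[0,0,-9,-40,-35,0,70],[0,0,0,-40,-35,0,70],[0,0,0,-40,-35,0,70],[0,0,0,-40,-35,0,70],[0,0,0,-40,-35,0,70],[0,0,0,-40,-35,0,70]]]'; cat > w.py <<'E'
from h import *
import sys
s=arm.state();p=np.array(s['position']);q=s['tool_rot'];r=R.from_quat([q[1],q[2],q[3],q[0]])
print('t',s['clock'],'p',p.round(4),'q6',s['joint_positions'][5].round(3),'q1',s['joint_positions'][0].round(3),'y',r.as_matrix()[:,1].round(3),'z',r.as_matrix()[:,2].round(4))
print('F',np.round(s['contact_force'],2),'M',np.round(s['torque'],3),'w',s['width'])
if len(sys.argv)>1:
    g=np.array([float(v) for v in sys.argv[1:4]]);print('shift tool mm',(r.inv().apply(g-p)*1000).round(1))
E
python3 w.py .506 .0146 .2
```

```text
clock: 0.9
position: [0.4276, 0.2977, 0.2128]
tool_rot: [-0.0, 0.124, 0.992, -0.001]
contact_force: [0.5, 1.2, 0.8]
width: 0.762
t 0.9 p [0.4276 0.2977 0.2128] q6 -0.715 q1 0.606 y [ 0.247  0.969 -0.001] z [-8.0e-04 -1.2e-03 -1.0e+00]
F [0.54 1.23 0.84] M [ 0.037  0.007 -0.012] w 0.7615158040886502
shift tool mm [-145.9 -255.    13.1]
```

```bash
python3 -m handwheel '[[[0,0,0,-24,-42,0,70],[0,0,0,-24,-42,0,70],[0,0,0,-24,-42,0,70],[0,0,0,-24,-42,0,70],[0,0,0,-24,-42,0,70],[0,0,0,-24,-42,0,70]]]'; python3 -m handwheel '[[[0,0,-10,0,0,0,70],[0,0,-10,0,0,0,70],[0,0,-10,0,0,0,70],[0,0,-10,0,0,0,70],[0,0,-10,0,0,0,70],[0,0,-10,0,0,0,70],[0,0,-10,0,0,0,70],[0,0,0,0,0,0,70]]]';python3 w.py .506 .0146 .17
python3 - <<'E'
from plant import arm
import cv2
from h import *
c=arm.camera('wrist');cv2.imwrite('pics/w1.png',c['image'][:,:,::-1])
k=mk(c);np.save('w1.npy',k,allow_pickle=True)
print(proj(k,[.506,.0146,.092]),proj(k,[.506,.0146,.064]))
E
```

```text
clock: 1.65
position: [0.507, 0.0082, 0.2128]
tool_rot: [-0.0, 0.125, 0.992, -0.001]
contact_force: [0.9, 0.4, 0.7]
width: 0.757
clock: 2.65
position: [0.5063, 0.0038, 0.2113]
tool_rot: [-0.002, -0.481, 0.877, 0.0]
contact_force: [-0.2, -0.2, -0.2]
width: 0.76
t 2.65 p [0.5063 0.0038 0.2113] q6 -2.567 q1 0.006 y [-0.843  0.538  0.002] z [-0.0031 -0.0016 -1.    ]
F [-0.19 -0.15 -0.19] M [ 0.081  0.039 -0.002] w 0.7595627414355784
shift tool mm [-9.1  6.  41.3]
[329.95556594 202.5697386 ] [329.31061436 194.04826627]
```

View pics/w1.png

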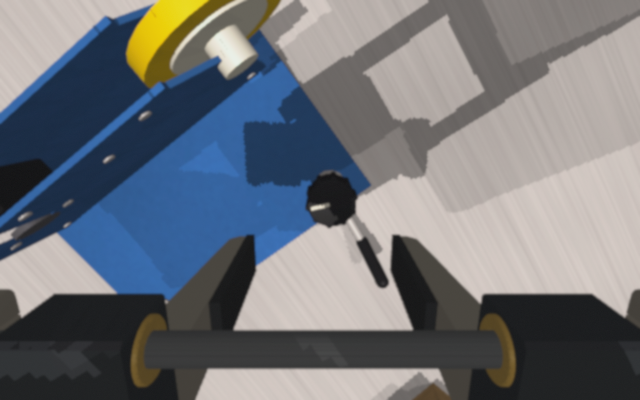

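```bash
python3 -m handwheel '[[[0,0,0,-5,3,20,70],[0,0,0,-4,3,20,70],[0,0,0,0,0,20,70],[0,0,0,0,0,0,70]]]';python3 w.py .506 .0146 .064
python3 - <<'E'
from plant import arm
import cv2
from h import *
a=cv2.imread('pics/w1.png')[150:310,270:430]
c=arm.camera('wrist');b=c['image'][:,:,::-1]
cv2.imwrite('pics/w2.png',b)
k=mk(c);np.save('w2.npy',k,allow_pickle=True)
p=proj(k,[.506,.0146,.078]);print(p)
x,y=int(p[0])-100,int(p[1])-75;x=max(0,x);y=max(0,y);b=b[y:y+150,x:x+200];print(x,y)
cv2.imwrite('pics/w2c.png',cv2.resize(b,None,fx=4,fy=4,interpolation=2))
cv2.imwrite('pics/w1c.png',cv2.resize(a,None,fx=3.7,fy=3.7,interpolation=2))
E
```

```text
clock: 3.2
position: [0.5062, 0.0148, 0.1501]
tool_rot: [-0.001, -0.472, 0.881, -0.0]
contact_force: [0.1, -0.5, 0.8]
width: 0.759
t 3.2 p [0.5062 0.0148 0.1501] q6 -2.526 q1 0.027 y [-0.833  0.554  0.001] z [-0.0023 -0.0016 -1.    ]
F [ 0.14 -0.49  0.81] M [ 0.106  0.074 -0.003] w 0.7591566360544723
shift tool mm [ 0.  -0.  86.1]
[322.96541981 208.60381297]
222 133
```

View pics/w1c.png

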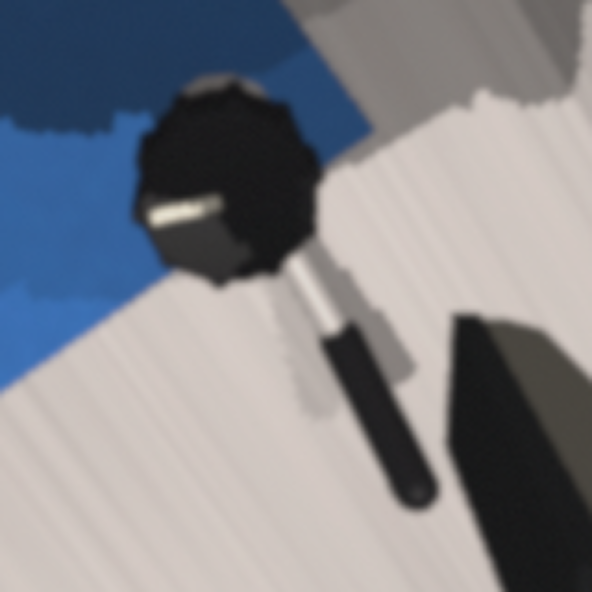

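View pics/w2c.png

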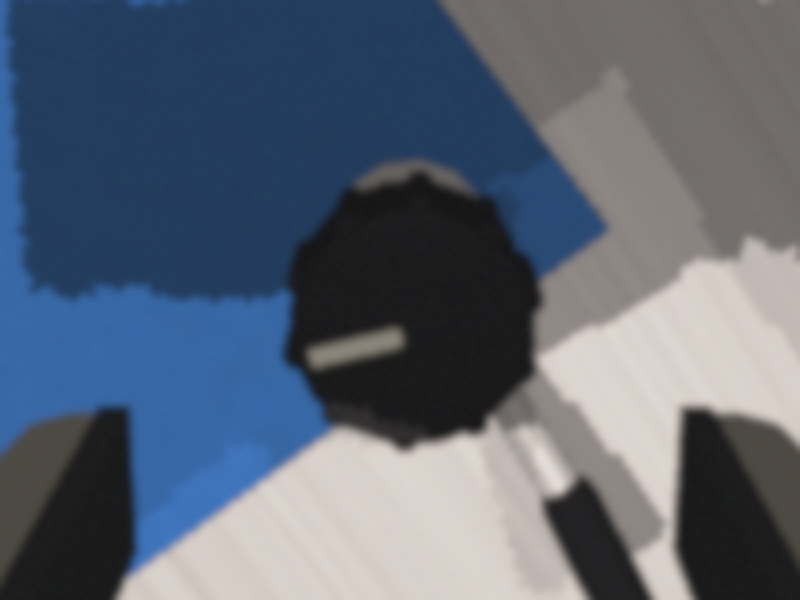

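```bash
python3 - <<'E'
from h import *
k=np.load('w2.npy',allow_pickle=True).item();b=cv2.imread('pics/w2.png')
b=cv2.resize(b[133:283,222:422],None,fx=4,fy=4,interpolation=2)
for z,col in((.092,(0,255,0)),(.064,(0,0,255))):
  P=[proj(k,[.506+.0215*np.cos(a),.0146+.0215*np.sin(a),z]) for a in np.linspace(0,6.28,60)]
  P=((np.array(P)-[222,133]+.4)*4).astype(int);print(P.min(0),P.max(0));cv2.polylines(b,[P],True,col,1)
cv2.imwrite('pics/w2d.png',b)
print(cv2.Rodrigues(k['r'])[0].round(3), -cv2.Rodrigues(k['r'])[0].T@k['t'])
E
```

```text
[277 203] [533 447]
[290 168] [520 390]
[[-0.833  0.554  0.001]
 [ 0.533  0.802  0.27 ]
 [ 0.148  0.225 -0.963]] [ 0.46485573 -0.04801213  0.31992795]
```

View pics/w2d.png

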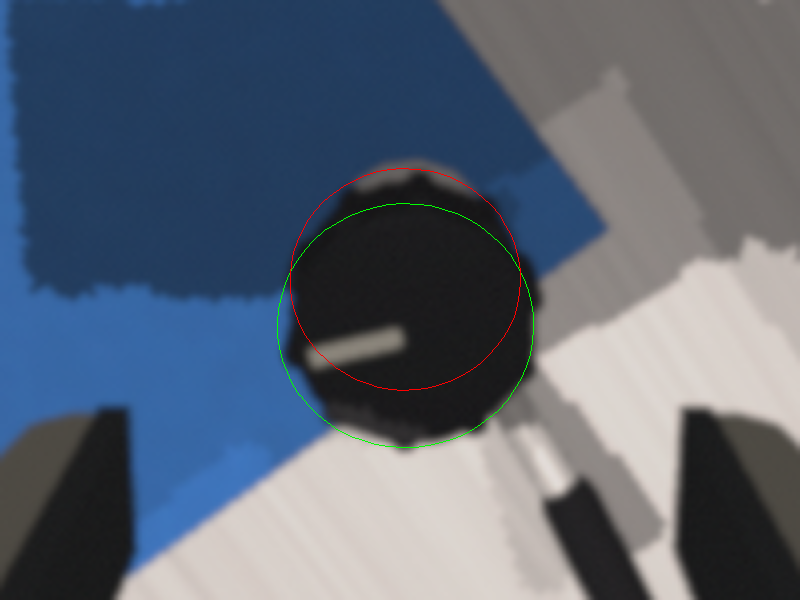

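```bash
python3 -m handwheel '[[[0,0,0,0,1,20,70],[0,0,0,0.5,0,20,70],[0,0,0,0,0,20,70],[0,0,0,0,0,15,70],[0,0,0,0,0,8,70],[0,0,0,0,0,0,70]]]';python3 w.py .505 .015 .062
python3 - <<'E'
from plant import arm
import cv2
c=arm.camera('wrist');cv2.imwrite('pics/w3.png',c['image'][:,:,::-1])
E
```

```text
clock: 4.0
position: [0.5107, 0.0147, 0.0711]
tool_rot: [0.003, -0.469, 0.883, -0.002]
contact_force: [0.3, 0.7, -0.1]
width: 0.762
t 4.0 p [0.5107 0.0147 0.0711] q6 -2.518 q1 0.027 y [-0.828  0.561 -0.007] z [ 0.0081 -0.0013 -1.    ]
F [ 0.33  0.66 -0.11] M [0.067 0.037 0.008] w 0.7622288656792907
shift tool mm [2.9 4.9 9. ]
```

View pics/w3.png

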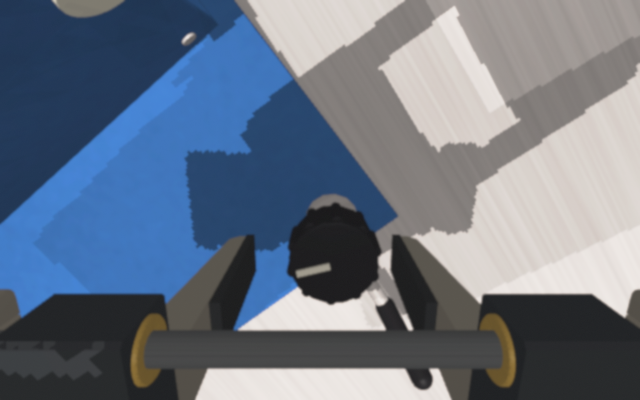

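```bash
cat >> w.py <<'E'
z=r.as_matrix()[:,2];print('untilt deg tool xyz',np.degrees(r.inv().apply(np.cross(z,[0,0,-1]))).round(2))
E
python3 -m handwheel '[[[-0.4,0.2,0,2.5,5,4,70],[0,0,0,0,0,4,70],[0,0,0,0,0,0,70]]]';python3 w.py .505 .015 .062
```

```text
clock: 4.42
position: [0.5058, 0.0155, 0.064]
tool_rot: [0.001, -0.469, 0.883, -0.001]
contact_force: [0.7, 0.7, -0.2]
width: 0.765
t 4.425 p [0.5058 0.0155 0.064 ] q6 -2.518 q1 0.028 y [-0.828  0.561 -0.002] z [ 2.2e-03 -1.0e-04 -1.0e+00]
F [ 0.71  0.74 -0.16] M [ 0.124  0.027 -0.042] w 0.765003183125652
shift tool mm [0.8 0.4 2. ]
untilt deg tool xyz [-0.11  0.07 -0.  ]
```

```bash
python3 -m handwheel '[[[0,0,0,0.8,0.4,1,52],[0,0,0,0,0,0,48],[0,0,0,0,0,0,46]]]';python3 w.py .505 .015 .062
python3 - <<'E'
from plant import arm
import cv2
c=arm.camera('wrist');cv2.imwrite('pics/w4.png',cv2.resize(c['image'][180:320,210:460,::-1],None,fx=3,fy=3,interpolation=2))
E
```

```text
clock: 4.8
position: [0.5052, 0.015, 0.0631]
tool_rot: [0.001, -0.469, 0.883, -0.001]
contact_force: [-0.5, 0.4, -0.0]
width: 0.499
t 4.8 p [0.5052 0.015  0.0631] q6 -2.519 q1 0.027 y [-0.828  0.561 -0.002] z [ 2.7e-03 -1.0e-04 -1.0e+00]
F [-0.47  0.37 -0.02] M [0.121 0.086 0.067] w 0.49942289273678325
shift tool mm [0.1 0.1 1.1]
untilt deg tool xyz [-0.13  0.08 -0.  ]
```

View pics/w4.png

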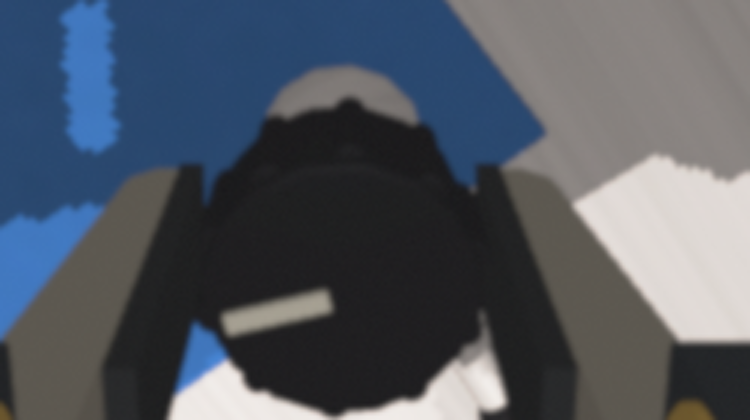

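```bash
echo "print('eff',np.round(s['joint_efforts'],4),'vel6',round(s['joint_vel'][5],4))" >> w.py
python3 w.py; python3 -m handwheel '[[[0,0,0,0,0,0,40],[0,0,0,0,0,0,40],[0,0,0,0,0,0,40],[0,0,0,0,0,0,40]]]';python3 w.py .505 .015 .062
```

```text
t 4.85 p [0.5051 0.015  0.0631] q6 -2.519 q1 0.027 y [-0.828  0.561 -0.002] z [ 2.6e-03 -1.0e-04 -1.0e+00]
F [-0.78 -0.2  -0.15] M [ 0.161  0.034 -0.047] w 0.49986017373415614
untilt deg tool xyz [-0.13  0.08  0.  ]
eff [ 1.00000e-03 -5.05813e+01 -2.31238e+01 -4.82000e-02  1.32000e-02
 -3.00000e-04] vel6 0.0007
clock: 5.35
position: [0.5049, 0.0152, 0.0631]
tool_rot: [0.001, -0.469, 0.883, -0.0]
contact_force: [-0.6, 0.8, 0.1]
width: 0.462
t 5.35 p [0.5049 0.0152 0.0631] q6 -2.519 q1 0.027 y [-0.828  0.561 -0.002] z [ 2.2e-03  1.0e-04 -1.0e+00]
F [-0.64  0.81  0.13] M [ 0.072  0.082 -0.023] w 0.4619928936346027
shift tool mm [ 0.1 -0.1  1.1]
untilt deg tool xyz [-0.1   0.08 -0.  ]
eff [-1.69000e-01 -5.05178e+01 -2.32875e+01 -1.20300e-01 -8.43000e-02
 -8.00000e-04] vel6 0.0003
```

```bash
for i in 1; do python3 -m handwheel '[[[0,0,8,0,0,0.15,40],[0,0,8,0,0,0.15,40],[0,0,8,0,0,0.15,40]]]';python3 w.py .505 .015 .062; python3 -m handwheel '[[[0,0,8,0,0,0.15,40],[0,0,8,0,0,0.15,40]]]';python3 w.py .505 .015 .062;done
```

```text
clock: 5.72
position: [0.5047, 0.0154, 0.0627]
tool_rot: [0.001, -0.269, 0.963, -0.0]
contact_force: [0.0, 0.9, 1.0]
width: 0.461
t 5.725 p [0.5047 0.0154 0.0627] q6 -2.088 q1 0.027 y [-0.518  0.855 -0.001] z [ 1.8e-03  3.0e-04 -1.0e+00]
F [0.01 0.87 0.98] M [0.253 0.128 0.108] w 0.4614484761776817
shift tool mm [-0.  -0.5  0.7]
untilt deg tool xyz [-0.04  0.1  -0.  ]
eff [ -0.6746 -50.2001 -23.2895  -0.2651  -0.1939  -1.8655] vel6 1.1456
clock: 5.98
position: [0.5046, 0.0156, 0.0624]
tool_rot: [0.001, -0.128, 0.992, 0.0]
contact_force: [-0.9, 0.9, 2.0]
width: 0.461
t 5.975 p [0.5046 0.0156 0.0624] q6 -1.8 q1 0.027 y [-0.253  0.967  0.   ] z [ 1.5e-03  6.0e-04 -1.0e+00]
F [-0.9   0.91  2.  ] M [0.185 0.074 0.075] w 0.4607240751170824
shift tool mm [-0.3 -0.7  0.4]
untilt deg tool xyz [0.01 0.09 0.  ]
eff [ -0.7339 -50.2831 -23.2236  -0.262   -0.1376  -1.8532] vel6 1.1479
```

```bash
cat > av.py <<'E'
from h import *
L=[];
for i in range(8):
    arm.camera('wrist');s=arm.state();L.append([s['joint_positions'][5],s['joint_efforts'][5],s['torque'][2],s['contact_force'][2],s['joint_vel'][5],s['torque'][0],s['position'][2]])
print(np.array(L).round(4));print(np.mean(L,0).round(4), s['clock'])
E
python3 av.py; python3 w.py .505 .015 .062
```

```text
[[-1.7931 -1.3151 -0.0551  0.0671 -0.2275  0.214   0.0624]
 [-1.8028  1.6211 -0.0157  1.375  -0.1333  0.2212  0.0624]
 [-1.8069  0.7346 -0.0728  0.8181 -0.04    0.2553  0.0624]
 [-1.8078  0.2088 -0.0743  1.6257 -0.0038  0.2675  0.0624]
 [-1.8076  0.0109 -0.0766  1.2573  0.0096  0.3732  0.0624]
 [-1.8071 -0.0309  0.0342  0.7608  0.0089  0.3144  0.0624]
 [-1.8066 -0.032  -0.0434  1.9426  0.0115  0.3484  0.0624]
 [-1.8061 -0.0206 -0.033   1.4801  0.0077  0.3978  0.0624]]
[-1.8047  0.1471 -0.0421  1.1658 -0.0458  0.299   0.0624] 6.375
t 6.375 p [0.5045 0.0155 0.0624] q6 -1.806 q1 0.027 y [-0.259  0.966  0.   ] z [ 1.5e-03  6.0e-04 -1.0e+00]
F [-0.88  1.44  1.48] M [ 0.398  0.124 -0.033] w 0.4628996526031771
shift tool mm [-0.3 -0.6  0.4]
untilt deg tool xyz [ 0.01  0.09 -0.  ]
eff [-1.01050e+00 -5.01738e+01 -2.32959e+01 -4.62800e-01 -2.21100e-01
 -2.06000e-02] vel6 0.0077
```

```bash
cat > r.py <<'E'
from plant import arm
s=arm.state()
print('q6 %.4f eff6 %.4f v6 %.4f Mz %.3f F %.1f %.1f %.1f z %.4f t %.2f'%(s['joint_positions'][5],s['joint_efforts'][5],s['joint_vel'][5],s['torque'][2],*s['contact_force'],s['position'][2],s['clock']))
E
H="python3 -m handwheel"
$H '[[[0,0,4,0,0,0.07,40]]]'>/dev/null; python3 r.py
$H '[[[0,0,4,0,0,0.07,40]]]'>/dev/null; python3 r.py
$H '[[[0,0,4,0,0,0.07,40]]]'>/dev/null; python3 r.py
$H '[[[0,0,4,0,0,0.07,40]]]'>/dev/null; python3 r.py
$H '[[[0,0,4,0,0,0.07,40]]]'>/dev/null; python3 r.py
$H '[[[0,0,4,0,0,0.07,40]]]'>/dev/null; python3 r.py
```

```text
q6 -1.7363 eff6 -1.3082 v6 0.5684 Mz 0.057 F -0.6 2.4 0.5 z 0.0623 t 6.50
q6 -1.6654 eff6 -0.8971 v6 0.5568 Mz 0.038 F -1.6 2.2 0.6 z 0.0623 t 6.62
q6 -1.5945 eff6 -0.8911 v6 0.5637 Mz 0.026 F -0.9 2.3 0.7 z 0.0622 t 6.75
q6 -1.5236 eff6 -0.8854 v6 0.5628 Mz 0.066 F -0.4 2.1 0.9 z 0.0622 t 6.88
q6 -1.4527 eff6 -0.8851 v6 0.5626 Mz 0.050 F -1.2 2.9 0.7 z 0.0621 t 7.00
q6 -1.3818 eff6 -0.8851 v6 0.5644 Mz 0.052 F -1.1 1.9 1.6 z 0.0620 t 7.12
```

```bash
H="python3 -m handwheel"
$H '[[[0,0,4,0,0,0.07,40]]]'>/dev/null; python3 r.py
$H '[[[0,0,4,0,0,0.07,40]]]'>/dev/null; python3 r.py
$H '[[[0,0,4,0,0,0.07,40]]]'>/dev/null; python3 r.py
$H '[[[0,0,4,0,0,0.07,40]]]'>/dev/null; python3 r.py
python3 w.py .505 .015 .062
```

```text
q6 -1.3109 eff6 -0.8850 v6 0.5636 Mz 0.060 F -1.2 2.4 1.9 z 0.0620 t 7.25
q6 -1.2400 eff6 -0.8850 v6 0.5630 Mz 0.042 F -0.3 1.6 0.8 z 0.0619 t 7.38
q6 -1.1691 eff6 -0.8850 v6 0.5638 Mz 0.046 F -0.9 2.0 1.3 z 0.0618 t 7.50
q6 -1.0981 eff6 -0.8852 v6 0.5655 Mz 0.036 F -1.1 1.9 0.3 z 0.0618 t 7.62
t 7.625 p [0.5046 0.0161 0.0618] q6 -1.098 q1 0.028 y [0.431 0.902 0.002] z [ 0.0015  0.0011 -1.    ]
F [-1.07  1.92  0.3 ] M [0.285 0.172 0.036] w 0.46017998019952144
shift tool mm [-0.8 -0.9 -0.2]
untilt deg tool xyz [ 0.09  0.05 -0.  ]
eff [ -1.0846 -50.3132 -23.1518  -0.3791  -0.1648  -0.8852] vel6 0.5655
```

```bash
H="python3 -m handwheel"
$H '[[[0,0,4,0,0,0.07,40]]]'>/dev/null; python3 r.py
$H '[[[0,0,4,0,0,0.07,40]]]'>/dev/null; python3 r.py
$H '[[[0,0,4,0,0,0.07,40]]]'>/dev/null; python3 r.py
$H '[[[0,0,4,0,0,0.07,40]]]'>/dev/null; python3 r.py
```

```text
q6 -1.0272 eff6 -0.8854 v6 0.5639 Mz 0.090 F -0.5 2.1 1.3 z 0.0617 t 7.75
q6 -0.9563 eff6 -0.8852 v6 0.5635 Mz 0.031 F -0.3 2.4 0.3 z 0.0616 t 7.88
q6 -0.8854 eff6 -0.8851 v6 0.5614 Mz 0.052 F -0.7 1.2 1.3 z 0.0616 t 8.00
q6 -0.8145 eff6 -0.8859 v6 0.5634 Mz 0.071 F -0.9 2.0 0.1 z 0.0615 t 8.12
```

```bash
H="python3 -m handwheel"
$H '[[[0,0,4,0,0,0.07,40]]]'>/dev/null; python3 r.py
$H '[[[0,0,4,0,0,0.07,40]]]'>/dev/null; python3 r.py
$H '[[[0,0,4,0,0,0.07,40]]]'>/dev/null; python3 r.py
$H '[[[0,0,4,0,0,0.07,40]]]'>/dev/null; python3 r.py
```

```text
q6 -0.7435 eff6 -0.8861 v6 0.5645 Mz 0.100 F -0.4 2.1 0.9 z 0.0614 t 8.25
q6 -0.6726 eff6 -0.8854 v6 0.5620 Mz 0.041 F -0.8 1.1 0.7 z 0.0614 t 8.38
q6 -0.6017 eff6 -0.8859 v6 0.5626 Mz 0.033 F -0.8 1.6 0.9 z 0.0613 t 8.50
q6 -0.5308 eff6 -0.8858 v6 0.5631 Mz 0.111 F -0.4 2.3 1.7 z 0.0612 t 8.62
```

```bash
H="python3 -m handwheel"
$H '[[[0,0,4,0,0,0.07,40]]]'>/dev/null; python3 r.py
$H '[[[0,0,4,0,0,0.07,40]]]'>/dev/null; python3 r.py
$H '[[[0,0,4,0,0,0.07,40]]]'>/dev/null; python3 r.py
$H '[[[0,0,4,0,0,0.07,40]]]'>/dev/null; python3 r.py
```

```text
q6 -0.4599 eff6 -0.8859 v6 0.5630 Mz 0.071 F 0.2 1.5 1.0 z 0.0611 t 8.75
q6 -0.3890 eff6 -0.8861 v6 0.5622 Mz 0.009 F -0.3 0.9 0.3 z 0.0611 t 8.88
q6 -0.3181 eff6 -0.8863 v6 0.5627 Mz -0.021 F -0.4 1.4 1.4 z 0.0610 t 9.00
q6 -0.2472 eff6 -0.8863 v6 0.5642 Mz 0.067 F -1.4 0.3 1.0 z 0.0610 t 9.12
```

```bash
H="python3 -m handwheel"
$H '[[[0,0,4,0,0,0.07,40]]]'>/dev/null; python3 r.py
$H '[[[0,0,4,0,0,0.07,40]]]'>/dev/null; python3 r.py
$H '[[[0,0,4,0,0,0.07,40]]]'>/dev/null; python3 r.py
$H '[[[0,0,4,0,0,0.07,40]]]'>/dev/null; python3 r.py
```

```text
q6 -0.1762 eff6 -0.8864 v6 0.5638 Mz 0.067 F -0.9 1.8 -0.1 z 0.0609 t 9.25
q6 -0.1053 eff6 -0.8865 v6 0.5633 Mz 0.031 F 0.5 1.1 1.5 z 0.0608 t 9.38
q6 -0.0344 eff6 -0.8867 v6 0.5637 Mz 0.047 F -0.0 0.7 0.7 z 0.0607 t 9.50
q6 0.0365 eff6 -0.8868 v6 0.5612 Mz 0.026 F -1.3 2.4 0.8 z 0.0607 t 9.62
```

```bash
H="python3 -m handwheel"
$H '[[[0,0,4,0,0,0.07,40]]]'>/dev/null; python3 r.py
$H '[[[0,0,4,0,0,0.07,40]]]'>/dev/null; python3 r.py
$H '[[[0,0,4,0,0,0.07,40]]]'>/dev/null; python3 r.py
$H '[[[0,0,4,0,0,0.07,40]]]'>/dev/null; python3 r.py; python3 w.py
```

```text
q6 0.1074 eff6 -0.8870 v6 0.5632 Mz 0.092 F -0.7 1.7 0.9 z 0.0606 t 9.75
q6 0.1783 eff6 -0.8871 v6 0.5639 Mz 0.124 F -0.3 1.2 0.5 z 0.0606 t 9.88
q6 0.2493 eff6 -0.8871 v6 0.5635 Mz 0.010 F -0.9 2.3 1.1 z 0.0605 t 10.00
q6 0.3202 eff6 -0.8872 v6 0.5635 Mz 0.051 F -0.1 1.7 0.5 z 0.0604 t 10.12
t 10.125 p [0.5056 0.0168 0.0604] q6 0.32 q1 0.029 y [ 0.958 -0.288  0.002] z [ 0.0025  0.0014 -1.    ]
F [-0.08  1.71  0.5 ] M [0.217 0.271 0.051] w 0.4634868212315443
untilt deg tool xyz [ 0.11 -0.12  0.  ]
eff [ -0.7767 -50.6674 -23.05    -0.2646  -0.2365  -0.8872] vel6 0.5635
```

```bash
H="python3 -m handwheel"
$H '[[[0,0,4,0,0,0.07,40]]]'>/dev/null; python3 r.py
$H '[[[0,0,4,0,0,0.07,40]]]'>/dev/null; python3 r.py
$H '[[[0,0,4,0,0,0.07,40]]]'>/dev/null; python3 r.py
$H '[[[0,0,4,0,0,0.07,40]]]'>/dev/null; python3 r.py
```

```text
q6 0.3911 eff6 -0.8873 v6 0.5629 Mz -0.025 F 0.0 0.6 0.8 z 0.0604 t 10.25
q6 0.4620 eff6 -0.8840 v6 0.5624 Mz -0.011 F -0.5 1.2 -0.1 z 0.0603 t 10.38
q6 0.5329 eff6 -0.8755 v6 0.5620 Mz 0.062 F -1.4 0.5 0.9 z 0.0602 t 10.50
q6 0.6038 eff6 -0.8685 v6 0.5629 Mz 0.089 F 0.7 1.5 1.4 z 0.0602 t 10.62
```

```bash
H="python3 -m handwheel"
$H '[[[0,0,4,0,0,0.07,40]]]'>/dev/null; python3 r.py
$H '[[[0,0,4,0,0,0.07,40]]]'>/dev/null; python3 r.py
$H '[[[0,0,4,0,0,0.07,40]]]'>/dev/null; python3 r.py
$H '[[[0,0,4,0,0,0.07,40]]]'>/dev/null; python3 r.py
```

```text
q6 0.6747 eff6 -0.8609 v6 0.5636 Mz 0.089 F -0.4 0.8 1.3 z 0.0601 t 10.75
q6 0.7456 eff6 -0.8549 v6 0.5619 Mz 0.125 F -0.6 1.4 1.4 z 0.0601 t 10.88
q6 0.8165 eff6 -0.8487 v6 0.5639 Mz 0.069 F -0.0 -0.9 1.6 z 0.0600 t 11.00
q6 0.8873 eff6 -0.8421 v6 0.5621 Mz 0.095 F 0.6 0.3 1.5 z 0.0600 t 11.12
```

```bash
H="python3 -m handwheel"
$H '[[[0,0,0,0,0,0,44],[0,0,0,0,0,0,55],[0,0,0,0,0,0,70],[0,0,0,0,0,0,70]]]'; python3 r.py; python3 w.py .505 .015 .15
$H '[[[0,0,0,0,0,-25,70],[0,0,0,0,0,-35,70],[0,0,0,0,0,-35,70],[0,0,0,0,0,-35,70],[0,0,0,0,0,0,70]]]'; python3 w.py
python3 - <<'E'
from plant import arm
import cv2
from h import *
for n in('wrist','top','scene'):
    c=arm.camera(n);cv2.imwrite(f'pics/{n}5.png',c['image'][:,:,::-1]);np.save(n+'5.npy',mk(c),allow_pickle=True)
E
```

```text
clock: 11.62
position: [0.5065, 0.0162, 0.0599]
tool_rot: [0.0, 0.936, 0.351, 0.002]
contact_force: [-1.1, 0.2, -0.3]
width: 0.756
q6 0.8822 eff6 -0.0049 v6 -0.0069 Mz 0.007 F -1.1 0.2 -0.3 z 0.0599 t 11.62
t 11.625 p [0.5065 0.0162 0.0599] q6 0.882 q1 0.029 y [ 0.657 -0.754  0.002] z [ 3.6e-03  3.0e-04 -1.0e+00]
F [-1.15  0.23 -0.33] M [-0.036  0.066  0.007] w 0.7556142023305256
shift tool mm [ -1.6   0.1 -90.1]
untilt deg tool xyz [ 0.12 -0.17  0.  ]
eff [-1.80000e-03 -5.09374e+01 -2.30097e+01  3.99000e-02 -7.06000e-02
 -4.90000e-03] vel6 -0.0069
clock: 12.25
position: [0.5055, 0.016, 0.1933]
tool_rot: [0.0, 0.936, 0.352, 0.001]
contact_force: [0.3, 0.4, -0.9]
width: 0.759
t 12.25 p [0.5055 0.016  0.1933] q6 0.88 q1 0.029 y [ 0.659 -0.752  0.001] z [ 2.1e-03  1.0e-04 -1.0e+00]
F [ 0.34  0.38 -0.93] M [-0.084  0.089 -0.025] w 0.7590055118674701
untilt deg tool xyz [ 0.08 -0.1  -0.  ]
eff [ 6.00000e-03 -4.69290e+01 -3.20527e+01  5.55000e-02  4.66900e-01
  7.90000e-03] vel6 -0.0042
```

View pics/wrist5.png

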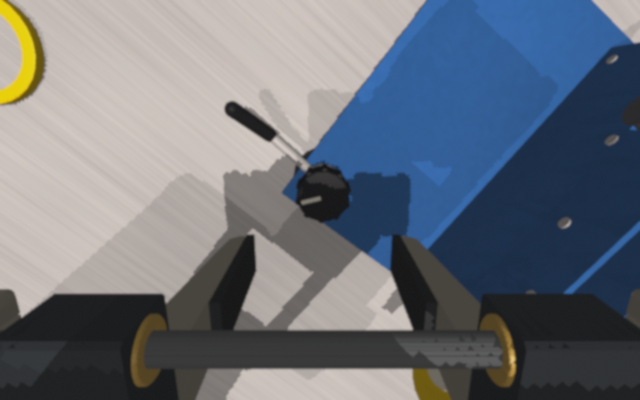

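View pics/top5.png

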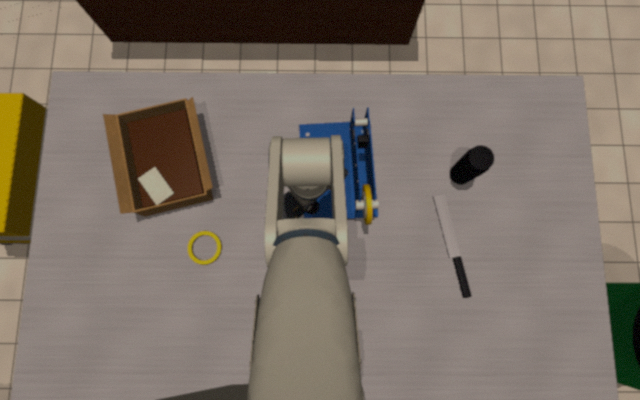

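```bash
python3 - <<'E'
from h import *
k=np.load('wrist5.npy',allow_pickle=True).item()
print('tip',onz(k,(231,106),.066),'inner grip',onz(k,(272,136),.045))
print('knob pred',proj(k,[.505,.015,.089]),proj(k,[.505,.015,.061]), onz(k,(323,192),.075))
E
H="python3 -m handwheel"
$H '[[[0,0,-9,0,0,0,40],[0,0,-9,0,0,0,40],[0,0,-9,0,0,0,35],[0,0,-9,0,0,0,32],[0,0,-9,0,0,0,32],[0,0,-3,0,0,0,32],[0,0,0,0,0,0,32]]]'; python3 w.py .508 .107 .15
```

```text
tip [0.51084274 0.11875387 0.066     ] inner grip [0.51048647 0.0797287  0.045     ]
knob pred [323.30277362 200.9223408 ] [323.21260041 192.03776135] [0.50763566 0.01759613 0.075     ]
clock: 13.28
position: [0.4965, 0.0157, 0.179]
tool_rot: [-0.008, 0.702, 0.712, -0.008]
contact_force: [1.4, 0.5, 0.5]
width: 0.35
t 13.275 p [0.4965 0.0157 0.179 ] q6 0.014 q1 0.029 y [ 1.     0.014 -0.023] z [-2.250e-02 -7.000e-04 -9.997e-01]
F [1.38 0.54 0.48] M [-0.042  0.078 -0.041] w 0.3502443926422846
shift tool mm [91.1 13.5 28.7]
untilt deg tool xyz [-1.29  0.02  0.  ]
eff [ 1.20000e-03 -4.58436e+01 -3.02928e+01  6.22000e-02  1.44800e-01
 -4.57800e-01] vel6 0.0043
```

```bash
H="python3 -m handwheel"
$H '[[[-1.3,0,0,23,4,7,32],[0,0,0,23,4,7,32],[0,0,0,23,4,7,32],[0,0,0,23,4,7,32],[0,0,0,0,0,0,32]]]'; python3 w.py .5095 .107 .05
python3 - <<'E'
from plant import arm
import cv2
from h import *
c=arm.camera('wrist');b=c['image'][:,:,::-1].copy();k=mk(c)
for X in([.5095,.107,.06],[.506,.016,.089]):
    p=proj(k,X);print(p);cv2.circle(b,(int(p[0]),int(p[1])),3,(0,0,255),1)
cv2.imwrite('pics/w6.png',b)
E
```

```text
clock: 13.9
position: [0.5091, 0.1096, 0.1457]
tool_rot: [-0.002, 0.705, 0.709, -0.003]
contact_force: [-0.6, 0.5, -0.5]
width: 0.348
t 13.9 p [0.5091 0.1096 0.1457] q6 0.204 q1 0.209 y [ 1.     0.006 -0.006] z [-0.006  -0.0017 -1.    ]
F [-0.56  0.49 -0.5 ] M [-0.003  0.077 -0.008] w 0.3481262956324072
shift tool mm [-2.4  1.  95.7]
untilt deg tool xyz [-0.34  0.1  -0.  ]
eff [  1.0374 -48.699  -29.0798   0.2395  -0.1486   0.3038] vel6 -0.001
[322.94789592 209.04843329]
[317.21081829 338.1198582 ]
```

View pics/w6.png

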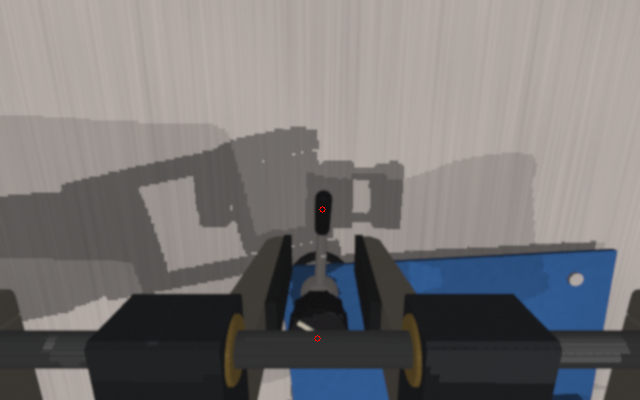

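```bash
H="python3 -m handwheel"
$H '[[[-0.3,0.1,0,-2.4,1,18,32],[0,0,0,0,0,18,32],[0,0,0,0,0,18,32],[0,0,0,0,0,0,32]]]'; python3 w.py .5095 .107 .05
```

```text
clock: 14.45
position: [0.5092, 0.1032, 0.0907]
tool_rot: [-0.0, 0.706, 0.708, -0.001]
contact_force: [-0.2, 0.5, 0.2]
width: 0.347
t 14.45 p [0.5092 0.1032 0.0907] q6 0.197 q1 0.198 y [ 1.     0.002 -0.001] z [-0.0013 -0.0012 -1.    ]
F [-0.25  0.46  0.2 ] M [-0.117  0.029  0.019] w 0.34734339477574844
shift tool mm [ 3.9  0.3 40.7]
untilt deg tool xyz [-0.07  0.07  0.  ]
eff [ 1.75700e-01 -5.00109e+01 -2.49846e+01  5.96000e-02 -3.15700e-01
  1.60000e-03] vel6 0.0014
```

```bash
H="python3 -m handwheel"
$H '[[[0,0,0,4,0.3,12,32],[0,0,0,0,0,12,32],[0,0,0,0,0,12,32],[0,0,0,0,0,0,32]]]'; python3 w.py .5095 .107 .05
python3 - <<'E'
from plant import arm
import cv2
c=arm.camera('wrist');cv2.imwrite('pics/w7.png',c['image'][:,:,::-1])
c=arm.camera('scene');cv2.imwrite('pics/s7.png',cv2.resize(c['image'][90:290,200:440,::-1],None,fx=3,fy=3))
E
```

```text
clock: 14.95
position: [0.5102, 0.1068, 0.0535]
tool_rot: [0.0, 0.707, 0.707, -0.0]
contact_force: [-0.2, 0.3, 0.3]
width: 0.348
t 14.95 p [0.5102 0.1068 0.0535] q6 0.205 q1 0.204 y [1.    0.001 0.   ] z [ 3.e-04 -1.e-03 -1.e+00]
F [-0.16  0.28  0.26] M [ 0.006  0.011 -0.037] w 0.3484950486231414
shift tool mm [ 0.2 -0.7  3.5]
untilt deg tool xyz [ 0.01  0.06 -0.  ]
eff [-1.78000e-02 -5.24110e+01 -2.28414e+01  4.80000e-02 -2.10200e-01
  3.00000e-03] vel6 -0.0008
```

View pics/w7.png

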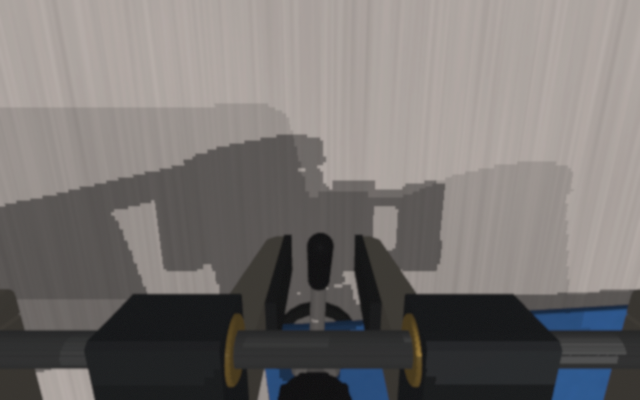

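View pics/s7.png

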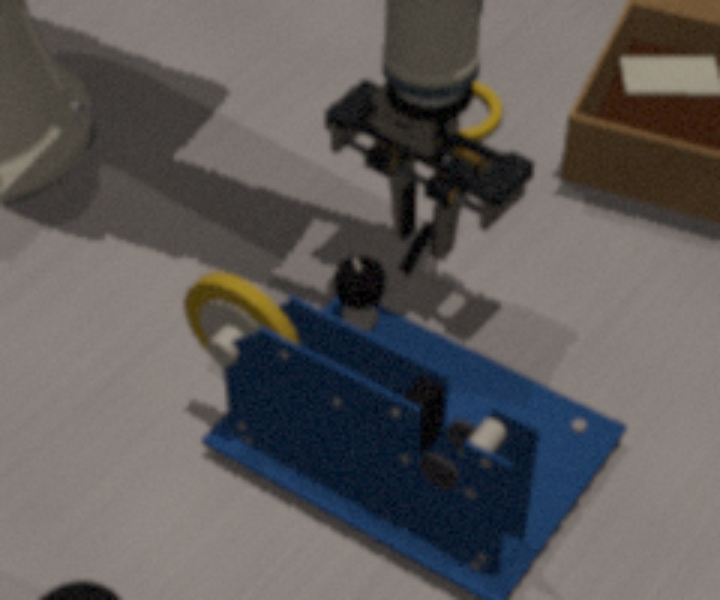

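```bash
cat > L.py <<'E'
from h import *
import sys
s=arm.state();p=np.array(s['position']);q=s['tool_rot'];r=R.from_quat([q[1],q[2],q[3],q[0]])
ax=np.array([.506,.016]);d=p[:2]-ax;y=r.as_matrix()[:,1]
phi=np.degrees(np.arctan2(y[1],y[0]))+90  # lever world angle implied by tool yaw
rad=np.array([np.cos(np.radians(phi)),np.sin(np.radians(phi))]);tan=np.array([rad[1],-rad[0]])
print('phi %.1f radial %.1f tang %.1f z %.1f'%(phi,d@rad*1e3,d@tan*1e3,p[2]*1e3),'lever rad ~%.3f'%(np.radians(93.74-phi)),'F rad/tan/z',(s['contact_force'][:2]@rad).round(1),(s['contact_force'][:2]@tan).round(1),s['contact_force'][2].round(1),'Mz',s['torque'][2].round(2),'q6 %.2f t %.2f'%(s['joint_positions'][5],s['clock']))
z=r.as_matrix()[:,2];print('untilt',np.degrees(r.inv().apply(np.cross(z,[0,0,-1]))).round(2))
for dp in(5,10,15):
    f=np.radians(phi-dp);R2=np.array([np.cos(f),np.sin(f)]);T2=np.array([R2[1],-R2[0]])
    g=np.r_[ax+R2*.091+T2*.0095,.050];print(dp,(r.inv().apply(g-p)*1e3).round(1))
E
H="python3 -m handwheel"
$H '[[[0,0,0,0,4,3,32],[0,0,0,0,4,0,32],[0,0,0,0,0,0,32]]]'; python3 L.py
```

```text
clock: 15.42
position: [0.5194, 0.107, 0.0517]
tool_rot: [0.001, 0.707, 0.707, 0.0]
contact_force: [-0.3, -0.2, -0.3]
width: 0.346
phi 90.0 radial 91.0 tang 13.4 z 51.7 lever rad ~0.065 F rad/tan/z -0.2 -0.3 -0.3 Mz -0.01 q6 0.20 t 15.43
untilt [ 0.09  0.04 -0.  ]
5 [-1.2  4.   1.7]
10 [-3.1 11.7  1.8]
15 [-5.6 19.3  1.8]
```

```bash
H="python3 -m handwheel"
$H '[[[0,0,5,-1,6,1,32],[0,0,5,-1,8,0,32],[0,0,5,-1,8,0,32]]]'; python3 L.py
```

```text
clock: 15.8
position: [0.5388, 0.1014, 0.0507]
tool_rot: [-0.0, 0.795, 0.606, -0.002]
contact_force: [-2.5, -1.5, 1.5]
width: 0.348
phi 74.6 radial 91.1 tang 9.0 z 50.7 lever rad ~0.334 F rad/tan/z -2.1 -2.0 1.5 Mz 0.05 q6 0.45 t 15.80
untilt [-0.15  0.14  0.  ]
5 [-1.3  8.4  0.7]
10 [-3.1 16.1  0.6]
15 [-5.6 23.7  0.6]
```

Contact with about 2.6 N drag, as expected; continue.

```bash
H="python3 -m handwheel"
$H '[[[0,0,5,-1,8,0,32],[0,0,5,-1,8,0,32],[0,0,5,-1,8,0,32]]]'; python3 L.py
```

```text
clock: 16.18
position: [0.5591, 0.09, 0.0507]
tool_rot: [-0.001, 0.87, 0.493, -0.003]
contact_force: [-2.6, 1.0, 0.5]
width: 0.347
phi 59.1 radial 90.8 tang 7.6 z 50.7 lever rad ~0.604 F rad/tan/z -0.5 -2.7 0.5 Mz -0.0 q6 0.70 t 16.18
untilt [-0.27  0.28 -0.  ]
5 [-0.9  9.8  0.6]
10 [-2.8 17.6  0.6]
15 [-5.3 25.1  0.6]
```

```bash
H="python3 -m handwheel"
$H '[[[0,0,5,-1,8,0,32],[0,0,5,-1,8,0,32],[0,0,5,-1,8,0,32]]]'; python3 L.py
```

```text
clock: 16.55
position: [0.5761, 0.0737, 0.0507]
tool_rot: [-0.001, 0.928, 0.371, -0.004]
contact_force: [-1.9, 1.3, 1.2]
width: 0.353
phi 43.6 radial 90.5 tang 6.6 z 50.7 lever rad ~0.875 F rad/tan/z -0.4 -2.3 1.2 Mz -0.03 q6 0.93 t 16.55
untilt [-0.31  0.4   0.  ]
5 [-0.7 10.8  0.7]
10 [-2.6 18.5  0.6]
15 [-5.1 26.1  0.6]
```

```bash
H="python3 -m handwheel"
$H '[[[0,0.2,5,-0.5,9,0,32],[0,0,5,-0.8,9,0,32],[0,0,4,-0.8,8,0,32]]]'; python3 L.py
```

```text
clock: 16.92
position: [0.5897, 0.0521, 0.0506]
tool_rot: [-0.002, 0.968, 0.251, -0.004]
contact_force: [-2.4, 2.2, 0.9]
width: 0.348
phi 29.1 radial 90.7 tang 9.2 z 50.6 lever rad ~1.128 F rad/tan/z -1.0 -3.1 0.9 Mz -0.0 q6 1.14 t 16.93
untilt [-0.36  0.38  0.  ]
5 [-0.9  8.2  0.6]
10 [-2.8 16.   0.5]
15 [-5.3 23.6  0.5]
```

```bash
H="python3 -m handwheel"
$H '[[[0,0,4,-0.7,7.5,0,32],[0,0,3,-0.5,6,0,32]]]'; python3 L.py
```

```text
clock: 17.18
position: [0.5943, 0.0397, 0.0506]
tool_rot: [-0.003, 0.982, 0.189, -0.005]
contact_force: [-1.6, 2.4, 0.6]
width: 0.353
phi 21.8 radial 90.8 tang 10.8 z 50.6 lever rad ~1.255 F rad/tan/z -0.6 -2.8 0.6 Mz 0.05 q6 1.25 t 17.18
untilt [-0.39  0.48  0.  ]
5 [-1.   6.6  0.6]
10 [-2.8 14.4  0.6]
15 [-5.4 21.9  0.5]
```

```bash
H="python3 -m handwheel"
$H '[[[0,0.2,2.5,-0.4,4,0,32]]]'>/dev/null; python3 L.py|head -1
$H '[[[0,0,2.5,-0.4,4,0,32]]]'>/dev/null; python3 L.py|head -1
$H '[[[0,0,1,-0.2,2,0,32]]]'>/dev/null; python3 L.py|head -1
```

```text
phi 19.2 radial 90.8 tang 10.5 z 50.6 lever rad ~1.301 F rad/tan/z -1.5 -3.2 0.1 Mz 0.04 q6 1.29 t 17.30
phi 16.6 radial 90.8 tang 10.3 z 50.6 lever rad ~1.346 F rad/tan/z -1.3 -2.7 0.7 Mz 0.04 q6 1.32 t 17.43
phi 15.5 radial 90.8 tang 10.5 z 50.6 lever rad ~1.365 F rad/tan/z 0.2 -3.6 0.6 Mz -0.03 q6 1.34 t 17.55
```

```bash
H="python3 -m handwheel"
$H '[[[0,0,0.5,0,1,0,32]]]'>/dev/null; python3 L.py|head -1
$H '[[[0,0,0.5,0,1,0,32]]]'>/dev/null; python3 L.py|head -1
```

```text
phi 15.0 radial 90.8 tang 10.6 z 50.6 lever rad ~1.374 F rad/tan/z -0.9 -2.1 0.2 Mz 0.04 q6 1.35 t 17.68
phi 14.5 radial 90.8 tang 10.7 z 50.6 lever rad ~1.383 F rad/tan/z -1.2 -3.1 0.6 Mz 0.02 q6 1.35 t 17.80
```

```bash
H="python3 -m handwheel"
$H '[[[0,0,0,0,1,0,32]]]'>/dev/null; python3 L.py|head -1
$H '[[[0,0,0,0,1,0,32]]]'>/dev/null; python3 L.py|head -1
```

```text
phi 14.5 radial 90.8 tang 11.1 z 50.6 lever rad ~1.383 F rad/tan/z -0.3 -8.5 1.1 Mz -0.03 q6 1.35 t 17.93
phi 14.5 radial 90.8 tang 11.1 z 50.6 lever rad ~1.383 F rad/tan/z 0.1 -9.4 0.7 Mz 0.05 q6 1.35 t 18.05
```

```bash
H="python3 -m handwheel"
$H '[[[0,0,0,0,1,0,32]]]'>/dev/null; python3 L.py|head -1
$H '[[[0,0,0,0,1,0,32]]]'>/dev/null; python3 L.py|head -1
```

```text
phi 14.5 radial 90.8 tang 11.0 z 50.6 lever rad ~1.383 F rad/tan/z -1.2 -7.2 1.1 Mz -0.03 q6 1.35 t 18.18
phi 14.5 radial 90.8 tang 11.0 z 50.5 lever rad ~1.383 F rad/tan/z -0.9 -8.2 1.5 Mz 0.03 q6 1.35 t 18.30
```

```bash
H="python3 -m handwheel"
$H '[[[0,0,0,0,-5,0,32],[0,0,0,0,-5,0,32],[0,0,0,0,0,0,32]]]'; python3 L.py|head -1
```

```text
clock: 18.68
position: [0.5953, 0.0378, 0.0511]
tool_rot: [-0.005, 0.992, 0.127, -0.003]
contact_force: [-0.0, -0.3, 0.4]
width: 0.349
phi 14.5 radial 91.9 tang 1.4 z 51.1 lever rad ~1.382 F rad/tan/z -0.1 0.3 0.4 Mz -0.02 q6 1.36 t 18.68
```

```bash
H="python3 -m handwheel"
$H '[[[0,0,0,0,0,-15,32],[0,0,0,0,0,-20,32],[0,0,0,0,0,-40,32],[0,0,0,0,0,-50,32],[0,0,0,0,0,-50,32],[0,0,0,0,0,0,32]]]'; python3 w.py .45 .3 .25
python3 - <<'E'
from plant import arm
import cv2
c=arm.camera('wrist');cv2.imwrite('pics/w8.png',c['image'][:,:,::-1])
E
```

```text
clock: 19.42
position: [0.5976, 0.0349, 0.2369]
tool_rot: [-0.005, 0.992, 0.126, -0.001]
contact_force: [0.2, -0.1, -0.4]
width: 0.348
t 19.425 p [0.5976 0.0349 0.2369] q6 1.364 q1 0.051 y [ 0.251 -0.968 -0.009] z [-0.0027  0.0088 -1.    ]
F [ 0.16 -0.13 -0.41] M [-0.036  0.152 -0.028] w 0.3483932558088652
shift tool mm [ -76.4 -293.7  -10.4]
untilt deg tool xyz [-0.53  0.03  0.  ]
eff [ 4.37000e-02 -5.74069e+01 -3.52102e+01  8.03000e-02  5.42200e-01
  2.00000e-03] vel6 0.0003
```

View pics/w8.png

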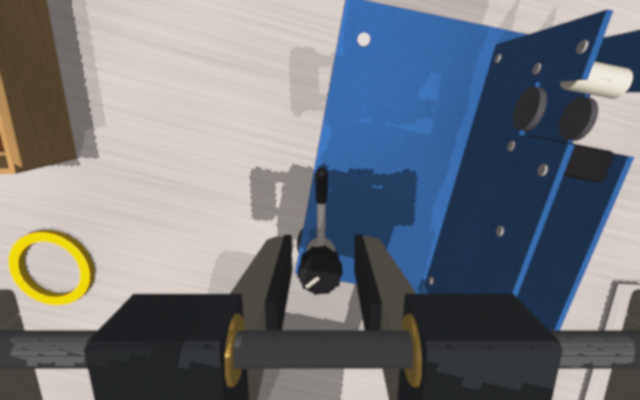

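```bash
H="python3 -m handwheel"
$H '[[[0,0,0,-10,-40,0,32],[0,0,0,-10,-40,0,32],[0,0,0,-10,-40,0,32],[0,0,0,-10,-40,0,32],[0,0,0,-10,-40,0,32],[0,0,0,-10,-40,0,32],[0,0,0,-10,-40,0,32],[0,0,0,0,0,0,32]]]'
python3 - <<'E'
from plant import arm
import cv2
for n,(y,x) in(('top',(100,260)),('scene',(155,255))):
    c=arm.camera(n);im=c['image'][:,:,::-1];cv2.imwrite(f'pics/{n}9f.png',im);cv2.imwrite(f'pics/{n}9.png',cv2.resize(im[y:y+130,x:x+160],None,fx=4.6,fy=4.6,interpolation=2))
E
```

```text
clock: 20.48
position: [0.4488, 0.292, 0.229]
tool_rot: [-0.002, 0.992, 0.125, -0.009]
contact_force: [0.5, -0.0, 1.2]
width: 0.348
```

View pics/top9.png

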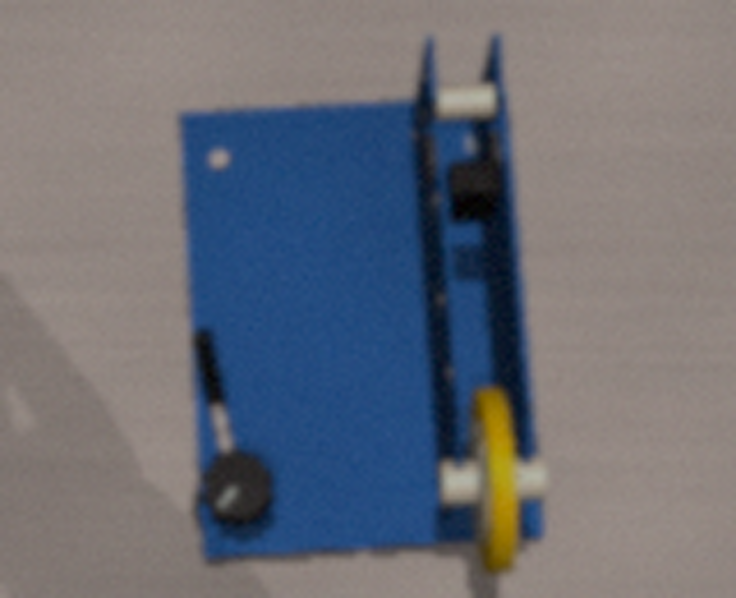

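View pics/scene9.png

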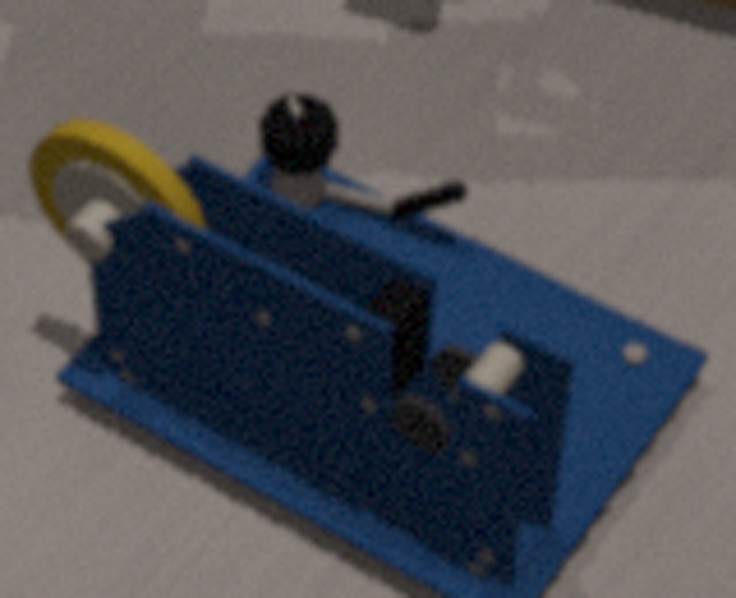

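View pics/top9f.png

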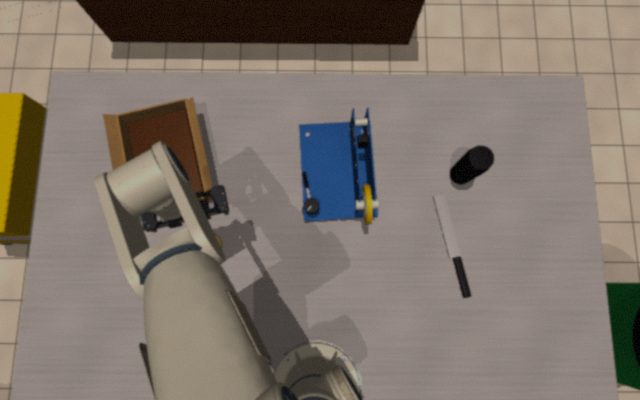

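```bash
python3 -c "
from plant import arm
print(arm.job_done())"
```

```text
the job is handed in; nothing more can be done
None
```

The foot is down on the worktop and the lock lever is against its stop. The job was handed in at about 20.6 s, with the robot touching nothing.

**Foot:** I gripped the knob and turned it about 195° clockwise, following it down. The pad touched after about 2.8 mm: the joint 6 effort, flat until then, broke into a steady ramp and the wrist torque rose from about 0.05 to 0.09 N m. I went about 25° past that, an estimated 3–4 N of load, and saw no sign of the sealer being jacked up. Then I released the knob and lifted clear.

**Lever:** I straddled the grip with the fingers and swung it clockwise against about 3 N of drag. It stopped moving at about 1.40 rad, where the force rose to about 8.5 N and stayed there. I then backed off and retreated.

**Last checks:**
- The final top picture shows the lever at the angle expected at its stop.
- The sealer's plate is on the same pixels as at the start.
- The knob's mark is the same before and after the lever swing, within 2°.
- The flask and knife are on the same pixels as at the start. I touched neither the carton nor the tape ring, but the arm partly hid them in that last picture.

**Not confirmed:**
- The pad's contact could not be seen, so it rests on the torque readings.
- The joint effort got smaller under load, the opposite sign to what I expected. Its size and the wrist torque both fitted contact.

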